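# Wind down a board test press with a loose crank

### The job

Fit the loose crank fully home on the square shaft on top of the circuit-board press and wind it clockwise, round and round, until the pressure plate has come down onto the board and you feel the crank firm up. Stop there without forcing it further, be gentle with the shaft, and leave the crank on the shaft and everything else on the bench where it is.

Things in the scene. Friction and masses are not known exactly. Their poses are not given: they have to be found in the camera images.
- press: Board test press fixed on the bench: aluminium base 170 x 170 mm, two columns 68 mm to each side (along its y), a bridge 50 mm (x) by 170 mm (y) across them, its top 118 mm above the bench (column caps 124 mm); from the bridge's middle a vertical steel shaft points up. Origin: centre of the base's underside; z up.
- shaft_foot (a point): Point on the shaft's vertical axis, 124 mm above the bench, on a flat round collar (34 mm across) where the crank's foot rests when fully home. The shaft is square, 16 x 16 mm, from 0 to 20 mm above this point, with a round tapered nose (14.8 mm across) from 20 to 26 mm. Clockwise from above lowers the plate, against 0.15 N m of friction (2.3 N at the crank's knob).
- shaft_tip (a point): Top of the shaft's nose, 26 mm above shaft_foot. The point's axes are the press's: the square itself may stand at ANY angle and is not tracked. See it from above, or find it by turning the crank on it under light pressure (3 to 8 N): the foot rests 20 mm above shaft_foot on the square's corners until the flats line up within some 4 degrees, then goes down freely. The shaft stays where it is left.
- crank: Loose steel crank, 0.3 kg, standing on its foot on the bench. Origin: centre of the foot, z up, x along the arm towards the knob. Hub 34 x 34 x 35 mm with a 17.4 mm square socket open downward, 29 mm deep, sides parallel to crank x and y, mouth chamfered; flat arm 14 mm wide reaching to x = 76 mm, z 28 to 35 mm.
- crank_foot (a point): The crank's foot: centre of the socket mouth, equal to the crank's origin. Home on the shaft it lies at shaft_foot.
- crank_boss (a point): On the crank's grip boss: a square block on top of the hub, on the socket's axis, 18 x 18 mm, sides parallel to crank x and y, 35 to 63 mm above the foot. This point is 52 mm above the foot.
- crank_knob (a point): Middle of the crank's upright round knob, 22 mm across, which spins freely on its vertical pin 65 mm from the socket's axis; the knob spans 36 to 77 mm above the foot, this point is 60 mm above the foot.
- plate (a joint): How far the pressure plate has come down, in m (0 = raised, starts at 0 to 5 mm); one turn of the shaft is 7.5 mm. Its feet meet the board at 19.4 mm, 1.9 to 2.6 turns from the start, and the screw goes no further: the shaft's sprung head lets the crank go on, but the push-back at the knob, 0 to 3 N before, then rises by about 5 N per 10 degrees.
- board_top (a point): Top of the circuit board in the press, 27 mm above the bench. The plate's feet must come down onto it: 5 to 10 N of push-back, felt with the crank held still (in motion readings jump by 5 to 8 N), tells that they have, so stop there; over about 18 N (35 degrees past first touch) overloads the shaft. Let go, the crank springs back those degrees and the plate stays down.
- solder_spool: Bystander: upright ring-shaped spool 60 mm across, 45 mm high; origin under its centre.
- multimeter: Bystander: hand multimeter lying flat, 75 x 150 x 37 mm.
- pen_cup: Bystander: cup with pens, 76 mm across, cup 95 mm high, pens to 155 mm.
- screwdriver: Bystander: screwdriver lying on the bench.
- mouse: Bystander: round computer mouse, 62 mm across, 33 mm high.
- spare_board: Bystander: small bare circuit board, 80 x 55 x 16 mm.
Mind the look-alikes: they are no part of the job. Leave any green or red look-alike of the crank alone.

How it is judged (in metres and radians):
On the way, in this order (a step that is already met when the one before it is completed fails the run):
1. the crank is fully home on the square shaft, plate still up (z of crank_foot in the frame of shaft_foot below 0.004 m and horizontal distance between crank_foot and shaft_foot below 0.004 m and angle between crank's own z axis and vertical below 0.15 rad and value of joint plate below 0.012 m), for 0.2 s.
2. the plate has been wound down onto the board with the crank on the shaft (value of joint plate above 0.0191 m and z of crank_foot in the frame of shaft_foot below 0.012 m and horizontal distance between crank_foot and shaft_foot below 0.006 m), for 0.1 s.
At the end, for the whole second after the job is handed in: The pressure plate touches the board (joint above 19.1 mm), the crank stands at rest on the shaft, its foot within 5 mm of the collar in height and 4 mm sideways, tilted under 0.15 rad, let go (value of joint plate above 0.0191 m and z of crank_foot in the frame of shaft_foot below 0.005 m and horizontal distance between crank_foot and shaft_foot below 0.004 m and angle between crank's own z axis and vertical below 0.15 rad and linear speed of crank below 0.02 m/s).
It fails at once if the shaft is overloaded: the crank is rammed onto it or forced on after the plate has met the board (summed contact over 170 N, reached at about 20 N at the knob) (contact force between crank and press above 170 N).
It fails at once if a bystander is moved by more than 30 mm (distance of any of solder_spool, multimeter, pen_cup, screwdriver, mouse, spare_board from where it was at the start of the episode above 0.03 m).
It also fails if it takes over 72 s, if anything falls off the work surface, if the arm or the gripper's body presses on something with over 40 N, if the wrist force passes 120 N, or if a joint passes its speed limit or range.

### The arm

A 6-joint arm with a two-finger parallel gripper is mounted at the origin on the work surface. World frame = base frame: x ahead of the robot, y to its left, z up, the work surface at z = 0. Lengths are in m, angles in degrees, forces in N, time in s.
With the tool pointing down it reaches from about 0.4 to 0.825 m from the base axis. Payload 7 kg.
Tool frame: the origin (TCP) lies at the very end of the fingers, on their centre line; the grasp point (between the pads) lies 19 mm behind it (ctrl.grip_point_offset is the distance from the TCP to the grasp point, in m); x points along the fingers, z is the direction in which the jaws open and shut, and the axes are right-handed (so a half turn about x gives the same grasp; the last joint's range is limited). The gripper opens to 88 mm and grips with 3 to 60 N. Pads are 19 mm wide; open, the fingers measure 130 mm over their backs; the gripper's body (78 mm by 193 mm) begins 47 mm behind the grasp point.
Start: joints at [-54.081, 20.546, 0.682, 0, -70.136, -16.507], TCP at [0.224, -0.637, 0.227] pointing down, gripper open.
Joint ranges: [-176.03, 176.03], [-82.01, 121.73], [-58.28, 71.71], [-173.87, 95.51], [-174.79, -0.11], [-173.66, 173.66]. Speed limits (degrees/s): [136.94, 136.94, 172.46, 180, 180, 180].

### API

Orientations are given as [roll, pitch, yaw] about the fixed x, y, z axes, in that order (R = Rz(yaw) Ry(pitch) Rx(roll)).
In Python, from plant import get_obs, snapshot, calibration, close_job, ctrl gives the robot as it stands.
- The arm moves only by the tool move_arm, never from a script. Its argument "commands" is a list that holds one entry, the list of rows, each a list of 4 numbers: the shift along the tool's x, y, z in cm, then the turn about the tool's x in rad. In form: [[[dx, dy, dz, spin], ...]]. A call has 1 to 8 rows; each row shifts and turns the commanded pose from where the row before left it, along the tool's axes as they then stand; what a row does not reach is not made up. A row lasts 1/10 s, in which the tool goes at most 50 mm and 8.59 degrees, less where a joint would pass 70% of its speed; a pose out of reach is approached as far as the arm can. A call with a gripper value outside its range is refused whole. "jaw" is the finger opening in cm, from 0 to 8.76, set as the call begins (left out, the last holds). The fingers move at their own pace and stop on an object; the grip force is fixed at half the most. Time passes only in rows, so rows that do not move let the fingers close. It gives the time, the measured TCP pose, the force and the opening at its end, in the units of the state.
- get_obs(): the state, without advancing time (a new reading comes with each control period).
- snapshot(name): name is "side" or "top" or "wrist"; returns (picture, depth): 420x560x3 uint8, red, green, blue; 420x560 float32, m along the optical axis (not along the pixel's ray), 0 where there is no reading.
- calibration(name): a dict with "mtx" (3x3 intrinsics, pixels), "T" (4x4, takes a point from camera to world coordinates); the wrist camera has in their place "tool_from_camera" (4x4, takes a point from camera to tool coordinates, whose origin is the TCP and whose axes are the tool frame's). Camera axes: x right, y up, looking along -z (the intrinsics and any distortion apply to the point x, -y, -z); pixel columns grow to the right and rows downward; lengths in m; the calibration is good to about 2 mm. The wrist camera is an equidistant fisheye: a pixel r from the principal point sees the ray r / f radians off the axis. A picture is of the moment at which its call begins: read the wrist's pose just before it. calibration takes no time and is no camera call.
- close_job(): hands the job in, once; it reports no verdict.
The state is a dict: "clock": time; "joint_pos": joint angles; "qvel": joint speeds; "tau": joint torques, N m; "tool_pos": TCP position; "orientation": TCP orientation; "force": force on the tool from outside, world axes, zero at the start; "moment": the same for the moment, N m; "opening": finger opening in m.
Only numpy, scipy, OpenCV 4.12 (cv2) and the standard library are available. Lean on these libraries where they do the work, as an engineer would, in place of code of your own. Each camera call takes 0.05 s, during which the arm holds its last target. There are 200 camera calls.

## Working session

There is one attempt and no reset: what is moved stays moved. The work goes in short steps, Python scripts to look and compute and a tool call to move; the robot and the scene stay as the last step left them, time stands still between calls to the robot, and variables do not carry over. Pictures are saved under pics/ and viewed, about 8 in all and at most 12, crops included, and the job is handed in when it is done.

Besides the shell and the picture viewer there is one more tool, called by a JSON object that holds its "name" and its "arguments", one argument or row to a line. move_arm: Moves the arm, as the interface text tells. Its arguments: {"type":"object","properties":{"commands":{"type":"array"},"jaw":{"type":"number"}},"required":["commands"]}

```bash
ls; mkdir -p pics
cat > h.py <<'E'
import numpy as np, cv2
from plant import get_obs, snapshot, calibration, close_job, ctrl
def cloud(name,depth):
    c=calibration(name); K=np.array(c["mtx"]); T=np.array(c["T"])
    v,u=np.mgrid[0:depth.shape[0],0:depth.shape[1]]
    x=(u-K[0,2])/K[0,0]*depth; y=(v-K[1,2])/K[1,1]*depth
    P=np.stack([x,-y,-depth],-1)@T[:3,:3].T+T[:3,3]
    P[depth<=0]=np.nan
    return P
E
python3 - <<'E'
from h import *
o=get_obs(); print(o)
for n in ["top","side"]:
    im,d=snapshot(n); np.savez(f"{n}.npz",im=im,d=d); c=calibration(n); print(n,{k:np.round(v,3).tolist() if k!='name' else v for k,v in c.items()})
    cv2.imwrite(f"pics/{n}.png",im[:,:,::-1])
print(ctrl.grip_point_offset)
E
```

```text
pics
{'clock': 0.0, 'joint_pos': array([-5.40811329e+01,  2.05918023e+01,  6.33849896e-01, -2.07807531e-02,
       -7.01358583e+01, -1.65085899e+01]), 'qvel': array([ 0.08621834,  0.02195629,  0.1599818 , -0.04981914,  0.06612006,
       -0.11044169]), 'tau': array([-3.11994211e-05, -5.82718170e+01,  2.93067813e+01,  6.99763834e+00,
        6.82072263e-03, -1.55803073e-04]), 'tool_pos': array([ 0.22415639, -0.63617269,  0.22561705]), 'orientation': array([  4.74698341,  89.90417615, 114.15018351]), 'force': array([-0.92517832, -0.81626389, -0.42801426]), 'moment': array([-0.0265489 ,  0.02847914,  0.01256424]), 'opening': 0.08751160145568544}
top {'mtx': [[414.798, 0.0, 285.012], [0.0, 414.798, 212.261], [0.0, 0.0, 1.0]], 'T': [[0.009, 0.985, -0.17, 0.354], [-1.0, 0.007, -0.009, -0.021], [-0.008, 0.171, 0.985, 1.158], [0.0, 0.0, 0.0, 1.0]]}
side {'mtx': [[398.659, 0.0, 278.634], [0.0, 398.659, 207.876], [0.0, 0.0, 1.0]], 'T': [[-0.786, 0.292, -0.545, -0.087], [-0.618, -0.405, 0.674, 0.743], [-0.024, 0.866, 0.499, 0.66], [0.0, 0.0, 0.0, 1.0]]}
0.0188
```

View pics/top.png

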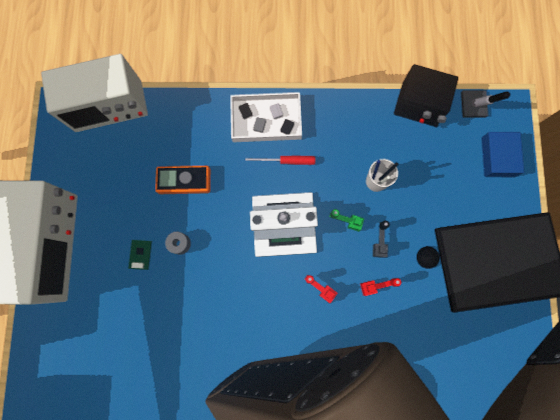

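View pics/side.png

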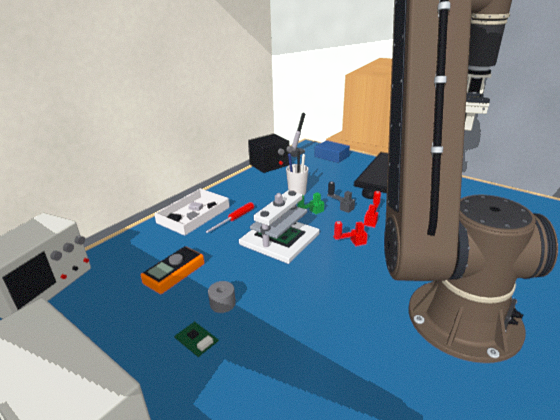

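The top view shows the press with its shaft near (284,218). The grey crank's hub is near (381,250) and its knob at (385,226). The red and green look-alikes sit around them, and the cup is at (382,176). Next I measure.

Run:
```python
from h import *
z=np.load("top.npz"); im,d=z["im"],z["d"]; P=cloud("top",d)
def show(n,u0,u1,v0,v1,zlo,zhi):
    Q=P[v0:v1,u0:u1].reshape(-1,3); m=(Q[:,2]>zlo)&(Q[:,2]<zhi); Q=Q[m]
    print(n,len(Q),"mean",Q.mean(0).round(4),"mid",((Q.max(0)+Q.min(0))/2).round(4),"ext",np.ptp(Q,axis=0).round(3),"zmax",Q[:,2].max().round(3))
show("bench",340,370,250,280,-.1,.1)
show("crank hub/arm",370,400,215,262,.02,.04)
show("boss",370,392,240,262,.05,.08)
show("knob",375,395,215,240,.06,.1)
show("arm",372,396,228,246,.02,.04)
show("shaft",270,300,205,232,.128,.17)
show("caps L",250,266,205,232,.11,.135); show("caps R",302,318,205,232,.11,.135)
show("bridge",250,318,200,235,.11,.121)
for n,b in dict(green=(328,366,205,234),redA=(303,340,272,303),redB=(358,404,274,298),cup=(362,402,155,195),mouse=(414,442,245,270)).items(): show(n,*b,.012,.2)
b=P[205:232,270:300,2]; print((b[::1,::2]*1000).round(0)[4:22])
c=cv2.resize(im[195:275,255:410],None,fx=5,fy=5,interpolation=cv2.INTER_CUBIC); cv2.imwrite("pics/crop.png",c[:,:,::-1])
```

```text
bench 897 mean [ 0.4091 -0.2034  0.0007] mid [ 4.094e-01 -2.037e-01  3.000e-04] ext [0.081 0.083 0.013] zmax 0.007
crank hub/arm 181 mean [ 0.4619 -0.2701  0.0339] mid [ 0.4747 -0.2719  0.0298] ext [0.091 0.037 0.019] zmax 0.039
boss 56 mean [ 0.4474 -0.271   0.0618] mid [ 0.4477 -0.2712  0.0585] ext [0.017 0.018 0.015] zmax 0.066
knob 63 mean [ 0.5109 -0.2741  0.0748] mid [ 0.511  -0.2749  0.0705] ext [0.019 0.02  0.02 ] zmax 0.08
arm 100 mean [ 0.4774 -0.273   0.0344] mid [ 0.4821 -0.2726  0.034 ] ext [0.044 0.035 0.009] zmax 0.039
shaft 52 mean [ 0.518  -0.0079  0.1449] mid [ 0.5209 -0.0076  0.1404] ext [0.024 0.017 0.025] zmax 0.153
caps L 292 mean [0.5135 0.0574 0.119 ] mid [0.514  0.059  0.1188] ext [0.052 0.039 0.017] zmax 0.127
caps R 305 mean [ 0.5224 -0.0727  0.1191] mid [ 0.523  -0.0734  0.1189] ext [0.052 0.039 0.017] zmax 0.128
bridge 992 mean [ 0.5177 -0.0082  0.1176] mid [ 0.5186 -0.007   0.1156] ext [0.061 0.171 0.011] zmax 0.121
green 319 mean [ 0.5269 -0.1829  0.0469] mid [ 0.5267 -0.1802  0.0477] ext [0.051 0.094 0.07 ] zmax 0.083
redA 305 mean [ 0.3415 -0.1107  0.
[... 1126 characters left out ...]
. 123. 142. 148. 151. 145. 120. 123. 118. 117. 118.
  116.]
 [119. 116. 117. 117. 125. 139. 142. 144. 146. 126. 126. 117. 121. 118.
  119.]
 [115. 117. 116. 120. 123. 124. 135. 142. 137. 123. 121. 115. 120. 116.
  116.]
 [117. 119. 120. 117. 123. 126. 124. 128. 124. 122. 120. 120. 120. 121.
  121.]
 [118. 119. 115. 118. 116. 124. 122. 125. 126. 122. 117. 116. 118. 116.
  119.]
 [120. 117. 116. 114. 118. 125. 126. 122. 124. 120. 118. 120. 118. 119.
  119.]
 [116. 118. 119. 118. 119. 120. 127. 126. 122. 116. 121. 118. 117. 116.
  116.]
 [119. 118. 118. 119. 118. 117. 118. 122. 117. 120. 122. 118. 119. 118.
  114.]
 [117. 121. 117. 119. 115. 116. 118. 117. 119. 116. 116. 115. 121. 119.
  119.]]
```

View pics/crop.png

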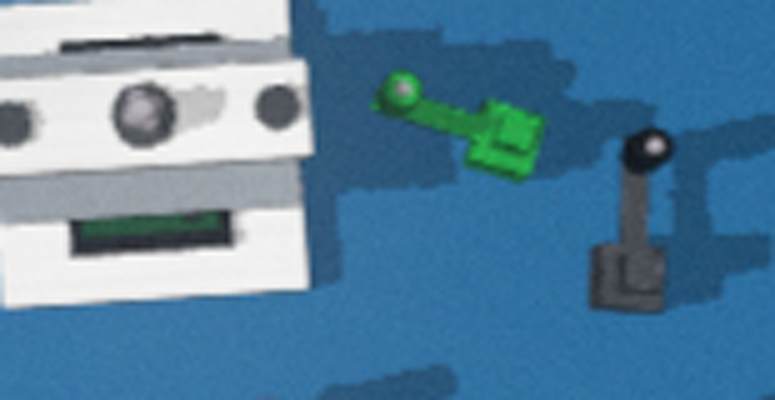

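The crank is at yaw ≈ -3°, with its boss at about (0.447, -0.271). The shaft is at about (0.518, -0.008). I'll write a move helper, then go over the crank and the shaft with the wrist camera.

```bash
cat >> h.py <<'E'
from scipy.spatial.transform import Rotation as Rot
def pose():
    o=get_obs(); T=np.eye(4); T[:3,:3]=Rot.from_euler('xyz',o["orientation"],degrees=True).as_matrix(); T[:3,3]=o["tool_pos"]; return T,o
def zyaw(T): return np.degrees(np.arctan2(T[1,2],T[0,2]))
def plan(target,yawz=None):
    T,o=pose(); s=0.
    if yawz is not None:
        # spin s about tool x so that tool z has world yaw yawz
        best=[]
        for y in (yawz,yawz+180):
            dz=(y-zyaw(T)+180)%360-180; best.append(dz)
        sg=-1 if T[2,0]<0 else 1
        print("spin options rad", [round(np.radians(sg*b),3) for b in best],"j6",o["joint_pos"][5].round(1))
        s=np.radians(sg*min(best,key=abs))
    d=np.array(target)-T[:3,3]
    Rn=T[:3,:3]@Rot.from_rotvec([s,0,0]).as_matrix()
    print("zyaw",zyaw(T).round(2),"tool shift cm before spin",(T[:3,:3].T@d*100).round(2),"after spin",(Rn.T@d*100).round(2))
E
python3 - <<'E'
from h import *
T,o=pose(); print(T.round(3)); 
c=calibration("wrist"); print({k:np.round(v,4).tolist() for k,v in c.items()})
plan([.447,-.271,.2],87)
plan([.518,-.008,.28],87)
E
```

```text
[[-0.001 -0.943 -0.332  0.224]
 [ 0.001 -0.332  0.943 -0.636]
 [-1.     0.     0.001  0.226]
 [ 0.     0.     0.     1.   ]]
{'mtx': [[325.1923, 0.0, 281.7225], [0.0, 325.1923, 211.9088], [0.0, 0.0, 1.0]], 'tool_from_camera': [[0.0004, 0.294, -0.9558, -0.1577], [-0.0007, 0.9558, 0.294, 0.0788], [1.0, 0.0005, 0.0006, 0.0], [0.0, 0.0, 0.0, 1.0]]}
spin options rad [np.float64(0.391), np.float64(-2.751)] j6 -16.5
zyaw 109.4 tool shift cm before spin [  2.61 -33.15  27.04] after spin [  2.61 -20.34  37.64]
spin options rad [np.float64(0.391), np.float64(-2.751)] j6 -16.5
zyaw 109.4 tool shift cm before spin [ -5.36 -48.59  49.5 ] after spin [ -5.36 -26.05  64.28]
```

{"name": "move_arm", "arguments": {
  "commands": [
    [[0,0,0,0.13],[0,0,0,0.13],[0,0,0,0.13],[0,-2,3.5,0],[0,-2,3.9,0],[0,-2,3.9,0],[0,-2,3.9,0],[0,-2,3.9,0]]
  ]
}}

```text
clock: 0.9
tool_pos: [0.3343, -0.4493, 0.2262]
orientation: [46.4, 90.0, 133.5]
force: [0.9, -0.1, 0.4]
opening: 0.0875
```

{"name": "move_arm", "arguments": {
  "commands": [
    [[0,-2,3.9,0],[0,-2,3.9,0],[0,-2,3.9,0],[0,-2,3.9,0],[0,-2,3.9,0],[0,-2,3.9,0],[0,-2,3.9,0],[0,-2,3.9,0]]
  ]
}}

```text
clock: 1.7
tool_pos: [0.5101, -0.1458, 0.2265]
orientation: [36.8, 90.0, 123.9]
force: [-0.2, -0.6, 0.6]
opening: 0.0878
```

Run:
```python
from h import *
T,o=pose(); print(o["clock"],T.round(3)); plan([.59,-.01,.19],87)
```

```text
1.7 [[-0.    -0.999  0.051  0.51 ]
 [ 0.     0.051  0.999 -0.146]
 [-1.     0.     0.     0.227]
 [ 0.     0.     0.     1.   ]]
spin options rad [np.float64(0.001), np.float64(-3.14)] j6 -98.2
zyaw 87.08 tool shift cm before spin [ 3.65 -7.29 13.97] after spin [ 3.65 -7.27 13.98]
```

{"name": "move_arm", "arguments": {
  "commands": [
    [[0,-2,3.5,0],[0,-2,3.5,0],[0,-2,3.5,0],[1.2,-1.3,3.4,0],[1.2,0,0,0],[1.2,0,0,0],[0,0,0,0],[0,0,0,0]]
  ]
}}

```text
clock: 2.5
tool_pos: [0.5893, -0.0135, 0.1906]
orientation: [128.2, 90.0, -144.8]
force: [-0.6, 0.3, 0.7]
opening: 0.0874
```

```bash
cat >> h.py <<'E'
def wproj(T,p,c=None):
    c=c or calibration("wrist"); K=np.array(c["mtx"]); C=T@np.array(c["tool_from_camera"])
    q=np.linalg.inv(C)@np.append(p,1); x,y,z=q[0],-q[1],-q[2]; r=np.hypot(x,y); a=np.arctan2(r,z)
    return K[0,2]+K[0,0]*a*x/r, K[1,2]+K[1,1]*a*y/r
def wpt(T,u,v,zw,c=None):
    c=c or calibration("wrist"); K=np.array(c["mtx"]); C=T@np.array(c["tool_from_camera"])
    x=(u-K[0,2])/K[0,0]; y=(v-K[1,2])/K[1,1]; a=np.hypot(x,y); s=np.sin(a)/a if a>1e-9 else 1
    r=C[:3,:3]@np.array([x*s,-y*s,-np.cos(a)]); t=(zw-C[2,3])/r[2]; return C[:3,3]+t*r
E
python3 - <<'E'
from h import *
T,o=pose(); im,d=snapshot("wrist"); np.savez("w1.npz",im=im,d=d,T=T)
u,v=wproj(T,[.518,-.008,.15]); print(o["tool_pos"],u,v)
u,v=int(u),int(v); u0,v0=max(u-40,0),max(v-40,0); print(u0,v0)
c=cv2.resize(im[v0:v0+80,u0:u0+80],None,fx=7,fy=7,interpolation=cv2.INTER_CUBIC); cv2.imwrite("pics/w1.png",c[:,:,::-1])
E
```

```text
[ 0.58929019 -0.01347977  0.19055091] 284.20630351490087 126.9993620539127
244 86
```

View pics/w1.png

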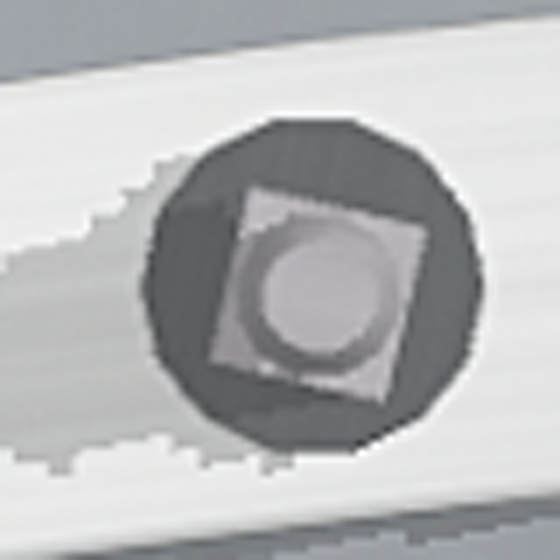

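The shaft square is clear. In the crop its corners are at (247,187), (428,229), (382,402) and (210,362), and the nose centre is at (324,293).

Run:
```python
from h import *
z=np.load("w1.npz"); T=z["T"]
Q=np.array([wpt(T,244+a/7,86+b/7,.144) for a,b in [(247,187),(428,229),(382,402),(210,362)]])
print(Q.round(4),Q.mean(0).round(4)); e=np.roll(Q,-1,0)-Q
print(np.degrees(np.arctan2(e[:,1],e[:,0])).round(1)%90, np.linalg.norm(e,axis=1).round(4))
print("nose",wpt(T,244+326/7,86+293/7,.15).round(4))
plan([.46,-.271,.19],87)
```

```text
[[ 5.091e-01 -1.050e-02  1.440e-01]
 [ 5.136e-01  5.300e-03  1.440e-01]
 [ 5.290e-01  5.000e-04  1.440e-01]
 [ 5.246e-01 -1.470e-02  1.440e-01]] [ 0.5191 -0.0049  0.144 ]
[74.1 72.7 73.9 75.1] [0.0165 0.0161 0.0158 0.0161]
nose [ 0.5187 -0.0042  0.15  ]
spin options rad [np.float64(0.0), np.float64(-3.141)] j6 -110.7
zyaw 87.01 tool shift cm before spin [  0.11  11.61 -26.4 ] after spin [  0.11  11.6  -26.4 ]
```

{"name": "move_arm", "arguments": {
  "commands": [
    [[0,0.2,-3.5,0],[0,0.9,-3.8,0],[0,0.9,-3.8,0],[0,0.9,-3.8,0],[0,0.9,-3.8,0],[1.5,0.9,-3.8,0],[1.5,0.9,-3.6,0],[1,0,0,0]]
  ]
}}

```text
clock: 3.35
tool_pos: [0.5185, -0.2742, 0.1505]
orientation: [-139.2, 90.0, -52.4]
force: [0.4, 0.2, 0.3]
opening: 0.0876
```

Run:
```python
from h import *
T,o=pose(); im,d=snapshot("wrist"); np.savez("w2.npz",im=im,d=d,T=T)
u,v=wproj(T,[.447,-.271,.063]); print(o["tool_pos"],o["qvel"].round(1),u,v)
print("knob",wproj(T,[.511,-.2745,.077]))
u0,v0=max(int(u)-60,0),max(int(v)-50,0); print(u0,v0)
c=cv2.resize(im[v0:v0+120,u0:u0+120],None,fx=5,fy=5,interpolation=cv2.INTER_CUBIC); cv2.imwrite("pics/w2.png",c[:,:,::-1])
```

```text
[ 0.5185077  -0.27420637  0.1505408 ] [ 3.2  4.8 -7.  -0.4 12.3 -3.6] 280.33812892761273 124.47692347427312
knob (np.float64(280.49325670767945), np.float64(212.18034960001867))
220 74
```

View pics/w2.png

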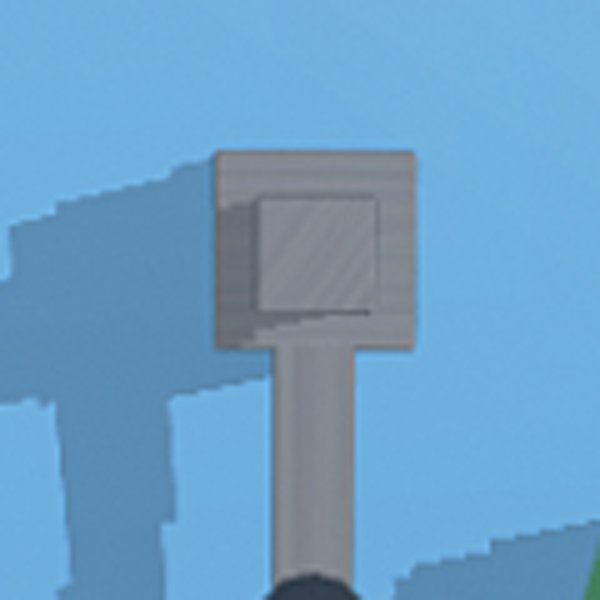

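The boss top runs from (260,198) to (376,312) in the crop. It is square to the image, so the crank is at yaw ≈ -3° and the jaws are already aligned.

Run:
```python
from h import *
T=np.load("w2.npz")["T"]
p=wpt(T,220+318/5,74+255/5,.063); print(p, wpt(T,220+315/5,74+250/5,.035)); 
for a,b in [(260,198),(376,198),(376,312),(260,312)]: print(wpt(T,220+a/5,74+b/5,.063).round(4))
plan([p[0],p[1],.041],87)
```

```text
[ 0.4475314  -0.26859445  0.063     ] [ 0.44755645 -0.26895324  0.035     ]
[ 0.4384 -0.2767  0.063 ]
[ 0.4394 -0.2595  0.063 ]
[ 0.4566 -0.2604  0.063 ]
[ 0.4556 -0.2778  0.063 ]
spin options rad [np.float64(-0.003), np.float64(3.138)] j6 -84.6
zyaw 86.8 tool shift cm before spin [10.81  7.08 -0.02] after spin [1.081e+01 7.080e+00 1.000e-02]
```

{"name": "move_arm", "arguments": {
  "commands": [
    [[0,3.0,0,0],[0,3.1,0,0],[2,1.0,0,0],[3,0,0,0],[3,0,0,0],[2,0,0,0],[0.8,0,0,0],[0,0,0,0]]
  ]
}}

```text
clock: 4.2
tool_pos: [0.4495, -0.2664, 0.0424]
orientation: [89.1, 89.9, 176.2]
force: [0.5, -0.5, 0.0]
opening: 0.0876
```

Run:
```python
from h import *
plan([.4476,-.2687,.041],87)
```

```text
spin options rad [np.float64(0.001), np.float64(-3.14)] j6 -83.8
zyaw 87.08 tool shift cm before spin [ 0.14  0.18 -0.24] after spin [ 0.14  0.18 -0.24]
```

{"name": "move_arm", "arguments": {
  "commands": [
    [[0.1,0.2,-0.2,0],[0,0,0,0],[0,0,0,0],[0,0,0,0],[0,0,0,0],[0,0,0,0],[0,0,0,0]]
  ],
  "jaw": 1.0
}}

```text
clock: 4.9
tool_pos: [0.4474, -0.2686, 0.0416]
orientation: [-178.4, 90.0, -91.3]
force: [0.2, -0.4, -0.6]
opening: 0.0371
```

{"name": "move_arm", "arguments": {
  "commands": [
    [[-1,0,0,0],[-3,0,0,0],[-4,0,0,0],[-4,0,0,0],[-4,0,0,0],[0,0,0,0]]
  ]
}}

```text
clock: 5.5
tool_pos: [0.4504, -0.2698, 0.2083]
orientation: [-106.9, 89.4, -19.7]
force: [-0.7, 0.2, -0.1]
opening: 0.0098
```

Run:
```python
from h import *
plan([.519,-.005,.204],74); T,o=pose(); print(o["tool_pos"],o["force"],o["opening"])
```

```text
spin options rad [np.float64(0.229), np.float64(-2.913)] j6 -83.5
zyaw 87.12 tool shift cm before spin [ 0.41 -5.52 26.79] after spin [ 0.41  0.7  27.34]
[ 0.45036533 -0.26978141  0.2083291 ] [-0.73296585  0.24847011 -0.05009338] 0.009843023287139284
```

I lifted before the jaws had closed. I'll reopen, check with the wrist camera that the crank hasn't moved, and regrasp.

{"name": "move_arm", "arguments": {
  "commands": [
    [[2,0,0,0],[2,0,0,0],[0,0,0,0],[0,0,0,0]]
  ],
  "jaw": 5
}}

```text
clock: 5.9
tool_pos: [0.4474, -0.2687, 0.162]
orientation: [113.8, 90.0, -159.1]
force: [-0.2, -0.8, 0.3]
opening: 0.0367
```

Run:
```python
from h import *
T,o=pose(); im,d=snapshot("wrist"); print(o["tool_pos"],o["opening"])
u,v=wproj(T,[.4476,-.2687,.063]); print(u,v)
u0,v0=max(int(u)-70,0),max(int(v)-60,0); u0=min(u0,420);v0=min(v0,280); print(u0,v0)
c=im[v0:v0+140,u0:u0+140].copy(); c=cv2.resize(c,None,fx=4,fy=4,interpolation=cv2.INTER_CUBIC)
cv2.circle(c,(int((u-u0)*4),int((v-v0)*4)),4,(255,255,0),-1); cv2.imwrite("pics/w3.png",c[:,:,::-1])
plan([.4476,-.2687,.041],87)
```

```text
[ 0.44735087 -0.26867926  0.1619883 ] 0.036661552539992516
281.4891206977543 212.13764132221567
211 152
spin options rad [np.float64(0.001), np.float64(-3.14)] j6 -83.5
zyaw 87.08 tool shift cm before spin [12.14  0.03  0.02] after spin [12.14  0.03  0.02]
```

View pics/w3.png

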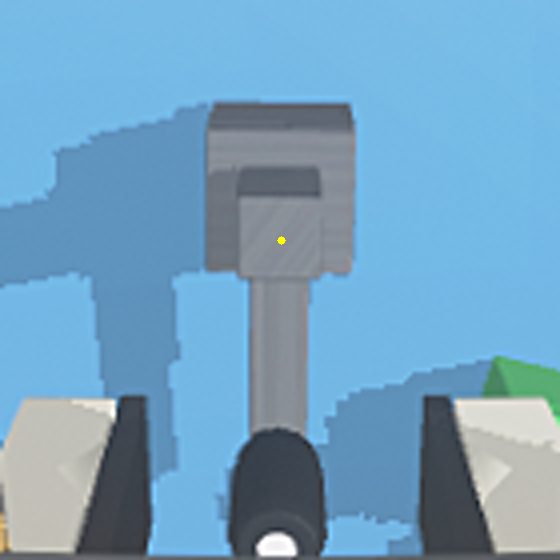

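The crank hasn't moved: the predicted boss point lands at its centre, (281,240) in the crop, and the alignment is good. I'll descend and close fully.

{"name": "move_arm", "arguments": {
  "commands": [
    [[3,0,0,0],[3,0,0,0],[3,0,0,0],[2,0,0,0],[1.1,0,0,0],[0,0,0,0]]
  ]
}}

```text
clock: 6.55
tool_pos: [0.4472, -0.2685, 0.04]
orientation: [85.7, 89.9, 172.7]
force: [-0.2, -0.2, 0.2]
opening: 0.0503
```

{"name": "move_arm", "arguments": {
  "commands": [
    [[0,0,0,0],[0,0,0,0],[0,0,0,0],[0,0,0,0],[0,0,0,0],[0,0,0,0],[0,0,0,0],[0,0,0,0]]
  ],
  "jaw": 1.0
}}

```text
clock: 7.35
tool_pos: [0.4477, -0.2687, 0.041]
orientation: [-119.0, 90.0, -31.9]
force: [-1.2, 0.4, 5.2]
opening: 0.0179
```

{"name": "move_arm", "arguments": {
  "commands": [
    [[-1,0,0,0],[-3,0,0,0],[-3.5,0,0,0],[-3.5,0,0,0],[-3.5,0,0,0],[-3,0,0,0],[-1,0,0,0],[0,0,0,0]]
  ]
}}

```text
clock: 8.15
tool_pos: [0.4477, -0.2684, 0.2265]
orientation: [-86.1, 89.9, 0.9]
force: [0.2, 0.2, -4.4]
opening: 0.0177
```

Run:
```python
from h import *
plan([.519,-.005,.205],74); T,o=pose(); print(o["tool_pos"],o["force"],o["opening"])
```

```text
spin options rad [np.float64(0.228), np.float64(-2.914)] j6 -83.5
zyaw 87.06 tool shift cm before spin [ 2.16 -5.77 26.68] after spin [ 2.16  0.41 27.29]
[ 0.44768418 -0.26844237  0.22645906] [ 0.2350013   0.15055541 -4.35688011] 0.017734297449682003
```

{"name": "move_arm", "arguments": {
  "commands": [
    [[0,0,0,0.114],[0,0,0,0.114],[0,0,3.5,0],[0,0,4.5,0],[0,0,4.5,0],[0,0,4.5,0],[0,0.2,4.5,0],[0,0.2,4,0]]
  ]
}}

```text
clock: 8.95
tool_pos: [0.5128, -0.0203, 0.223]
orientation: [111.2, 89.8, -174.8]
force: [1.7, -0.2, -3.2]
opening: 0.0179
```

{"name": "move_arm", "arguments": {
  "commands": [
    [[0,0,1.7,0],[0.7,0,0.1,0],[0.7,0,0,0],[0.6,0,0,0],[0,0,0,0]]
  ]
}}

```text
clock: 9.45
tool_pos: [0.5176, -0.0062, 0.2038]
orientation: [119.1, 89.8, -167.0]
force: [-0.4, -0.1, -3.5]
opening: 0.0176
```

Run:
```python
from h import *
plan([.519,-.005,.165],74); T,o=pose(); print(o["tool_pos"],o["force"],o["opening"])
im,d=snapshot("wrist"); cv2.imwrite("pics/w4.png",im[:,:,::-1]); s,_=snapshot("side"); s=cv2.resize(s[160:270,220:360],None,fx=5,fy=5,interpolation=cv2.INTER_CUBIC); cv2.imwrite("pics/s4.png",s[:,:,::-1])
```

```text
spin options rad [np.float64(-0.002), np.float64(3.14)] j6 -127.1
zyaw 73.91 tool shift cm before spin [ 3.88 -0.11  0.16] after spin [ 3.88 -0.11  0.16]
[ 0.5176166  -0.00622     0.20384786] [-0.41094327 -0.07687006 -3.54594519] 0.017595621716597613
```

View pics/s4.png

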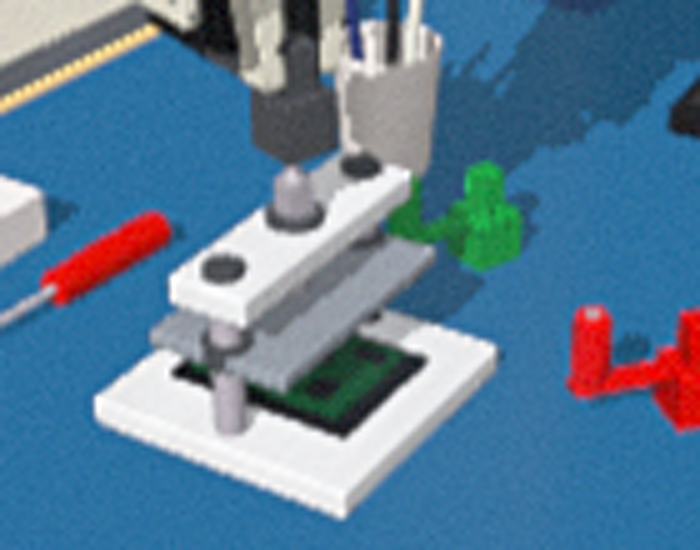

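{"name": "move_arm", "arguments": {
  "commands": [
    [[0,-0.1,0.1,0],[0.5,0,0,0],[0.5,0,0,0],[0.4,0,0,0],[0,0,0,0]]
  ]
}}

```text
clock: 10.05
tool_pos: [0.5195, -0.0044, 0.1907]
orientation: [118.3, 89.9, -167.7]
force: [0.2, -0.3, -3.9]
opening: 0.0181
```

{"name": "move_arm", "arguments": {
  "commands": [
    [[0.3,0,0,0],[0.3,0,0,0],[0,0,0,0]]
  ]
}}

```text
clock: 10.35
tool_pos: [0.5199, -0.0043, 0.1851]
orientation: [117.4, 90.0, -168.6]
force: [-0.1, -0.3, -3.8]
opening: 0.0184
```

{"name": "move_arm", "arguments": {
  "commands": [
    [[0.2,0,0,0],[0.2,0,0,0],[0,0,0,0]]
  ]
}}

```text
clock: 10.65
tool_pos: [0.5198, -0.0046, 0.1812]
orientation: [141.2, 90.0, -144.8]
force: [0.2, -2.0, -3.2]
opening: 0.0181
```

Sliding on (foot ≈ 0.140, already below the square's top) with almost no force.

{"name": "move_arm", "arguments": {
  "commands": [
    [[0.3,0,0,0],[0.3,0,0,0],[0.3,0,0,0],[0,0,0,0]]
  ]
}}

```text
clock: 11.05
tool_pos: [0.5196, -0.0045, 0.1718]
orientation: [121.3, 89.9, -164.7]
force: [-0.2, -3.9, -6.5]
opening: 0.0172
```

{"name": "move_arm", "arguments": {
  "commands": [
    [[0.2,0,0,0],[0.2,0,0,0],[0.1,0,0,0],[0,0,0,0]]
  ]
}}

```text
clock: 11.45
tool_pos: [0.5199, -0.0046, 0.1674]
orientation: [148.4, 90.0, -137.6]
force: [-0.9, -5.5, -1.9]
opening: 0.0175
```

{"name": "move_arm", "arguments": {
  "commands": [
    [[0.1,0,-0.05,0],[0.1,0,0,0],[0,0,0,0],[0,0,0,0]]
  ]
}}

```text
clock: 11.85
tool_pos: [0.52, -0.0047, 0.1654]
orientation: [26.8, 90.0, 100.8]
force: [0.1, -3.4, -3.5]
opening: 0.0177
```

Run:
```python
from h import *
T,o=pose(); print(o["tool_pos"],o["force"],o["moment"],zyaw(T),o["joint_pos"])
```

```text
[ 0.51996128 -0.00472412  0.16541342] [ 0.10867972 -3.4428716  -3.45344179] [-1.48748418  0.12574989  0.01615821] 74.00247291448157 [ 2.11192707e+01  8.86894493e+00 -2.37244989e+01 -8.21046148e-03
 -5.74053023e+01 -1.27112375e+02]
```

{"name": "move_arm", "arguments": {
  "commands": [
    [[0.1,0,0,0],[0,0,0,0],[0,0,0,0]]
  ]
}}

```text
clock: 12.15
tool_pos: [0.5201, -0.0048, 0.165]
orientation: [-72.8, 90.0, 1.2]
force: [-3.2, -2.4, 2.9]
opening: 0.0175
```

{"name": "move_arm", "arguments": {
  "commands": [
    [[0.07,0,0,0],[0,0,0,0],[0,0,0,0]]
  ]
}}

```text
clock: 12.45
tool_pos: [0.5202, -0.0048, 0.165]
orientation: [-75.1, 89.9, -1.1]
force: [-5.4, -2.4, 9.4]
opening: 0.0181
```

The crank is home: TCP z has bottomed out at 0.165, as expected, with about 9–13 N of contact. I'll release it, lift and move over the knob, which lies 6.5 cm along tool -y.

{"name": "move_arm", "arguments": {
  "commands": [
    [[-0.15,0,0,0],[0,0,0,0],[0,0,0,0],[0,0,0,0],[0,0,0,0],[0,0,0,0]]
  ],
  "jaw": 4
}}

```text
clock: 13.05
tool_pos: [0.52, -0.0047, 0.1653]
orientation: [18.7, 90.0, 92.7]
force: [0.5, -0.3, 0.9]
opening: 0.0399
```

{"name": "move_arm", "arguments": {
  "commands": [
    [[-2,0,0,0],[-2.5,0,0,0],[-1.5,-1,0,0],[0,-2.5,0,0],[0,-3,0,0],[0,0,0,0],[0,0,0,0]]
  ]
}}

```text
clock: 13.75
tool_pos: [0.5823, -0.023, 0.2245]
orientation: [113.4, 89.9, -172.6]
force: [-0.8, -1.1, 0.1]
opening: 0.0399
```

Run:
```python
from h import *
T,o=pose(); print(o["tool_pos"],o["force"],zyaw(T),o["opening"])
a=np.radians(-16); c=np.array([.5195,-.005]); k=c+.065*np.array([np.cos(a),np.sin(a)]); plan([k[0],k[1],.167],74)
im,d=snapshot("wrist"); 
for n,p in dict(knob=[*k,.201],boss=[*c,.187]).items():
    u,v=wproj(T,p); print(n,u,v); cv2.circle(im,(int(u),int(v)),2,(255,255,0),-1)
cv2.imwrite("pics/w5.png",im[:,:,::-1])
```

```text
[ 0.58232226 -0.02295285  0.22451087] [-0.7986501  -1.10961315  0.09528687] 73.95104289399555 0.039949786247817615
spin options rad [np.float64(-0.001), np.float64(3.141)] j6 -123.0
zyaw 73.95 tool shift cm before spin [ 5.75  0.03 -0.  ] after spin [ 5.75  0.03 -0.  ]
knob 280.9474324831442 247.99371199423385
boss 280.7873809132967 137.57277919725357
```

View pics/w5.png

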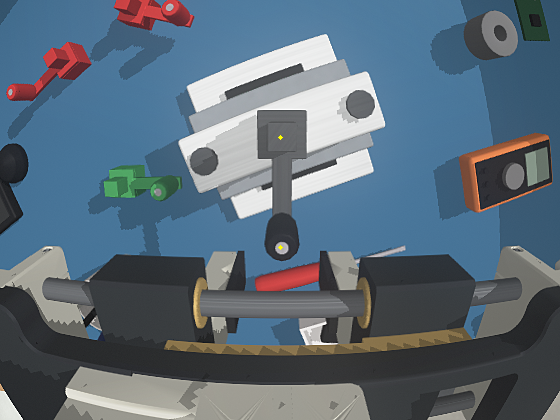

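The view confirms the crank is home. The boss at (281,137) and the knob at (281,248) both match the prediction. I'll go down onto the knob, grip it, and compute the circle rows.

{"name": "move_arm", "arguments": {
  "commands": [
    [[1.5,0,0,0],[2,0,0,0],[1.5,0,0,0],[0.7,0,0,0],[0,0,0,0]]
  ]
}}

```text
clock: 14.3
tool_pos: [0.5815, -0.0227, 0.1678]
orientation: [118.1, 89.9, -167.9]
force: [0.2, -0.2, -0.0]
opening: 0.0399
```

{"name": "move_arm", "arguments": {
  "commands": [
    [[0,0,0,0],[0,0,0,0],[0,0,0,0],[0,0,0,0],[0,0,0,0],[0,0,0,0]]
  ],
  "jaw": 1.5
}}

```text
clock: 14.9
tool_pos: [0.583, -0.0227, 0.1689]
orientation: [-71.8, 89.9, 2.2]
force: [1.3, -0.2, 2.5]
opening: 0.0209
```

```bash
cat >> h.py <<'E'
C0=np.array([.5195,-.005])
def arc(a0,steps,yaw=74,r=.065):
    y=np.radians(yaw); A=np.array([[-np.sin(y),np.cos(y)],[np.cos(y),np.sin(y)]])
    a=np.radians(a0-np.concatenate([[0],np.cumsum(steps)])); p=r*np.stack([np.cos(a),np.sin(a)],1)
    d=np.diff(p@A.T,axis=0)*100
    print([[0,*map(float,x.round(2)),0] for x in d])
def state():
    T,o=pose(); d=o["tool_pos"][:2]-C0; th=np.arctan2(d[1],d[0]); f=o["force"][:2]
    rad=f@[np.cos(th),np.sin(th)]; tan=f@[-np.sin(th),np.cos(th)]   # + = ccw push-back
    print("t",round(o["clock"],2),"th",np.degrees(th).round(1),"r",np.hypot(*d).round(4),"z",o["tool_pos"][2].round(4),"Frad",rad.round(1),"Fback",tan.round(1),"Fz",o["force"][2].round(1),"open",o["opening"].round(4),"j6",o["joint_pos"][5].round(0),"zyaw",zyaw(T).round(2))
E
python3 - <<'E'
from h import *
state()
for k in range(3): arc(-16-120*k,[15]*8)
E
```

```text
Traceback (most recent call last):
  File "h.py", line 44, in state
    print("t",round(o["clock"],2),"th",np.degrees(th).round(1),"r",np.hypot(*d).round(4),"z",o["tool_pos"][2].round(4),"Frad",rad.round(1),"Fback",tan.round(1),"Fz",o["force"][2].round(1),"open",o["opening"].round(4),"j6",o["joint_pos"][5].round(0),"zyaw",zyaw(T).round(2))
                                                                                                                                                                                                   ^^^^^^^^^^^^^^^^^^
AttributeError: 'float' object has no attribute 'round'
```

```bash
sed -i 's/o\["opening"\].round(4)/round(float(o["opening"]),4)/' h.py
python3 - <<'E'
from h import *
state()
for k in range(3): arc(-16-120*k,[15]*8)
E
```

```text
t 14.9 th -15.6 r 0.0659 z 0.1689 Frad 1.3 Fback 0.2 Fz 2.5 open 0.0209 j6 -123.0 zyaw 74.01
[[0, 0.22, -1.68, 0], [0, 0.65, -1.57, 0], [0, 1.03, -1.35, 0], [0, 1.35, -1.03, 0], [0, 1.57, -0.65, 0], [0, 1.68, -0.22, 0], [0, 1.68, 0.22, 0], [0, 1.57, 0.65, 0]]
[[0, 1.35, 1.03, 0], [0, 1.03, 1.35, 0], [0, 0.65, 1.57, 0], [0, 0.22, 1.68, 0], [0, -0.22, 1.68, 0], [0, -0.65, 1.57, 0], [0, -1.03, 1.35, 0], [0, -1.35, 1.03, 0]]
[[0, -1.57, 0.65, 0], [0, -1.68, 0.22, 0], [0, -1.68, -0.22, 0], [0, -1.57, -0.65, 0], [0, -1.35, -1.03, 0], [0, -1.03, -1.35, 0], [0, -0.65, -1.57, 0], [0, -0.22, -1.68, 0]]
```

{"name": "move_arm", "arguments": {
  "commands": [
    [[0,0.22,-1.68,0],[0,0.65,-1.57,0],[0,1.03,-1.35,0],[0,0,0,0]]
  ]
}}

```text
clock: 15.3
tool_pos: [0.5497, -0.0635, 0.169]
orientation: [-92.3, 90.0, -18.4]
force: [2.2, -1.9, 3.0]
opening: 0.021
```

```bash
python3 -c "
from h import *
state()"
```

```text
t 15.3 th -62.7 r 0.0658 z 0.169 Frad 2.7 Fback 1.1 Fz 3.0 open 0.021 j6 -120.0 zyaw 73.91
```

{"name": "move_arm", "arguments": {
  "commands": [
    [[0,1.35,-1.03,0],[0,1.57,-0.65,0],[0,1.68,-0.22,0],[0,1.68,0.22,0],[0,1.57,0.65,0],[0,1.35,1.03,0],[0,1.03,1.35,0],[0,0.65,1.57,0]]
  ]
}}

```text
clock: 16.1
tool_pos: [0.4537, -0.0042, 0.1686]
orientation: [-176.3, 90.0, -102.3]
force: [6.5, -3.3, -1.5]
opening: 0.0211
```

```bash
python3 -c "
from h import *
state()"
```

```text
t 16.1 th 179.3 r 0.0658 z 0.1686 Frad -6.6 Fback 3.2 Fz -1.5 open 0.0211 j6 -131.0 zyaw 73.97
```

{"name": "move_arm", "arguments": {
  "commands": [
    [[0,0.22,1.68,0],[0,-0.22,1.68,0],[0,-0.65,1.57,0],[0,-1.03,1.35,0],[0,-1.35,1.03,0],[0,-1.57,0.65,0],[0,-1.68,0.22,0],[0,-1.68,-0.22,0]]
  ]
}}

```text
clock: 16.9
tool_pos: [0.5537, 0.0508, 0.168]
orientation: [130.3, 89.9, -155.7]
force: [-3.4, -2.7, 6.8]
opening: 0.021
```

{"name": "move_arm", "arguments": {
  "commands": [
    [[0,-1.57,-0.65,0],[0,-1.35,-1.03,0],[0,-1.03,-1.35,0],[0,-0.65,-1.57,0],[0,-0.22,-1.68,0],[0,0,0,0]]
  ]
}}

```text
clock: 17.5
tool_pos: [0.5829, -0.0238, 0.1682]
orientation: [43.4, 90.0, 117.3]
force: [0.5, 1.1, 5.5]
opening: 0.021
```

```bash
python3 -c "
from h import *
state()"
```

```text
t 17.5 th -16.5 r 0.0661 z 0.1682 Frad 0.2 Fback 1.2 Fz 5.5 open 0.021 j6 -123.0 zyaw 73.91
```

One full turn is done and contact forces are low. I'll wind 240° more quickly, then slow down.

{"name": "move_arm", "arguments": {
  "commands": [
    [[0,0.22,-1.68,0],[0,0.65,-1.57,0],[0,1.03,-1.35,0],[0,1.35,-1.03,0],[0,1.57,-0.65,0],[0,1.68,-0.22,0],[0,1.68,0.22,0],[0,1.57,0.65,0]]
  ]
}}

```text
clock: 18.3
tool_pos: [0.4726, -0.0512, 0.1687]
orientation: [167.3, 89.9, -118.7]
force: [0.4, -2.1, 5.9]
opening: 0.021
```

{"name": "move_arm", "arguments": {
  "commands": [
    [[0,1.35,1.03,0],[0,1.03,1.35,0],[0,0.65,1.57,0],[0,0.22,1.68,0],[0,-0.22,1.68,0],[0,-0.65,1.57,0],[0,-1.03,1.35,0],[0,-1.35,1.03,0]]
  ]
}}

```text
clock: 19.1
tool_pos: [0.5046, 0.0586, 0.1683]
orientation: [140.0, 89.9, -145.9]
force: [0.1, -6.8, 3.2]
opening: 0.0215
```

{"name": "move_arm", "arguments": {
  "commands": [
    [[0,-1.57,0.65,0],[0,-1.68,0.22,0],[0,-1.68,-0.22,0],[0,-1.57,-0.65,0],[0,0,0,0],[0,0,0,0],[0,0,0,0]]
  ]
}}

```text
clock: 19.8
tool_pos: [0.5671, 0.04, 0.1681]
orientation: [131.9, 89.9, -154.1]
force: [-1.3, -1.5, 6.3]
opening: 0.0207
```

```bash
python3 -c "
from h import *
state()
s,_=snapshot('side'); s=cv2.resize(s[160:270,220:360],None,fx=5,fy=5,interpolation=cv2.INTER_CUBIC); cv2.imwrite('pics/s6.png',s[:,:,::-1])
arc(-16-300,[10]*6); arc(-16,[10]*24)"
```

```text
t 19.8 th 43.4 r 0.0655 z 0.1681 Frad -2.0 Fback -0.2 Fz 6.3 open 0.0207 j6 -130.0 zyaw 73.97
[[0, -0.93, -0.65, 0], [0, -0.8, -0.8, 0], [0, -0.65, -0.93, 0], [0, -0.48, -1.03, 0], [0, -0.29, -1.09, 0], [0, -0.1, -1.13, 0]]
[[0, 0.1, -1.13, 0], [0, 0.29, -1.09, 0], [0, 0.48, -1.03, 0], [0, 0.65, -0.93, 0], [0, 0.8, -0.8, 0], [0, 0.93, -0.65, 0], [0, 1.03, -0.48, 0], [0, 1.09, -0.29, 0], [0, 1.13, -0.1, 0], [0, 1.13, 0.1, 0], [0, 1.09, 0.29, 0], [0, 1.03, 0.48, 0], [0, 0.93, 0.65, 0], [0, 0.8, 0.8, 0], [0, 0.65, 0.93, 0], [0, 0.48, 1.03, 0], [0, 0.29, 1.09, 0], [0, 0.1, 1.13, 0], [0, -0.1, 1.13, 0], [0, -0.29, 1.09, 0], [0, -0.48, 1.03, 0], [0, -0.65, 0.93, 0], [0, -0.8, 0.8, 0], [0, -0.93, 0.65, 0]]
```

View pics/s6.png

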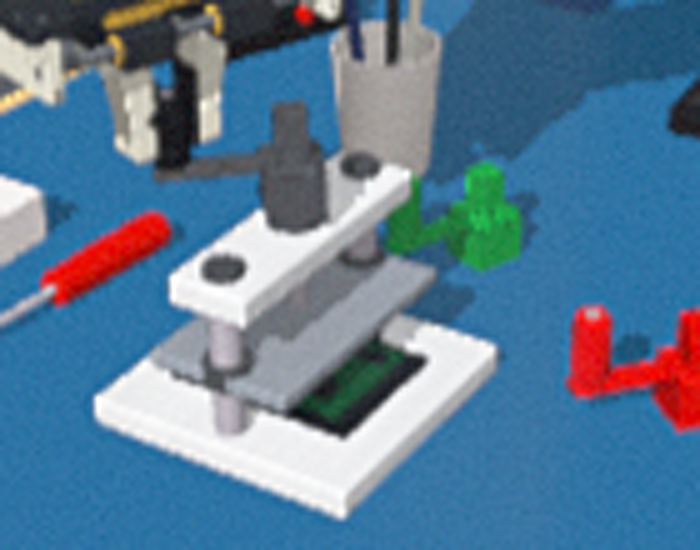

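The plate is visibly lower at 660° wound, and push-back is still about 0. Now steps of about 20°, each read with the crank held still.

{"name": "move_arm", "arguments": {
  "commands": [
    [[0,-0.93,-0.65,0],[0,-0.8,-0.8,0],[0,0,0,0],[0,0,0,0],[0,0,0,0]]
  ]
}}

```text
clock: 20.35
tool_pos: [0.5797, 0.0214, 0.168]
orientation: [116.9, 89.9, -169.1]
force: [-0.8, 0.1, 6.6]
opening: 0.0215
```

```bash
python3 -c "
from h import *
state()"
```

```text
t 20.35 th 23.7 r 0.0657 z 0.168 Frad -0.7 Fback 0.4 Fz 6.6 open 0.0215 j6 -127.0 zyaw 73.97
```

{"name": "move_arm", "arguments": {
  "commands": [
    [[0,-0.65,-0.93,0],[0,-0.48,-1.03,0],[0,0,0,0],[0,0,0,0],[0,0,0,0]]
  ]
}}

```text
clock: 20.85
tool_pos: [0.5853, -0.0004, 0.1681]
orientation: [102.5, 90.0, 176.5]
force: [-1.1, -0.0, 5.7]
opening: 0.0212
```

```bash
python3 -c "
from h import *
state()"
```

```text
t 20.85 th 4.0 r 0.066 z 0.1681 Frad -1.1 Fback 0.1 Fz 5.7 open 0.0212 j6 -125.0 zyaw 73.98
```

{"name": "move_arm", "arguments": {
  "commands": [
    [[0,-0.29,-1.09,0],[0,-0.1,-1.13,0],[0,0,0,0],[0,0,0,0],[0,0,0,0]]
  ]
}}

```text
clock: 21.35
tool_pos: [0.5832, -0.0227, 0.1682]
orientation: [27.1, 90.0, 101.1]
force: [0.4, 0.2, 5.5]
opening: 0.0214
```

```bash
python3 -c "
from h import *
state()"
```

```text
t 21.35 th -15.5 r 0.0661 z 0.1682 Frad 0.3 Fback 0.2 Fz 5.5 open 0.0214 j6 -123.0 zyaw 73.98
```

720° wound, no push-back yet.

{"name": "move_arm", "arguments": {
  "commands": [
    [[0,0.1,-1.13,0],[0,0.29,-1.09,0],[0,0,0,0],[0,0,0,0],[0,0,0,0]]
  ]
}}

```text
clock: 21.85
tool_pos: [0.5736, -0.0429, 0.1684]
orientation: [-69.5, 90.0, 4.5]
force: [1.3, -0.2, 5.8]
opening: 0.0211
```

```bash
python3 -c "
from h import *
state()"
```

```text
t 21.85 th -35.0 r 0.0661 z 0.1684 Frad 1.2 Fback 0.6 Fz 5.8 open 0.0211 j6 -121.0 zyaw 74.0
```

{"name": "move_arm", "arguments": {
  "commands": [
    [[0,0.48,-1.03,0],[0,0.65,-0.93,0],[0,0,0,0],[0,0,0,0],[0,0,0,0]]
  ]
}}

```text
clock: 22.35
tool_pos: [0.5576, -0.0588, 0.1687]
orientation: [-92.4, 89.9, -18.4]
force: [1.8, -3.4, 5.0]
opening: 0.021
```

```bash
python3 -c "
from h import *
state()"
```

```text
t 22.35 th -54.7 r 0.0659 z 0.1687 Frad 3.8 Fback -0.5 Fz 5.0 open 0.021 j6 -120.0 zyaw 74.02
```

{"name": "move_arm", "arguments": {
  "commands": [
    [[0,0.8,-0.8,0],[0,0.93,-0.65,0],[0,0,0,0],[0,0,0,0],[0,0,0,0]]
  ]
}}

```text
clock: 22.85
tool_pos: [0.5368, -0.0684, 0.1689]
orientation: [-122.5, 89.9, -48.5]
force: [2.2, -4.7, 6.3]
opening: 0.0214
```

```bash
python3 -c "
from h import *
state()"
```

```text
t 22.85 th -74.8 r 0.0658 z 0.1689 Frad 5.1 Fback 0.9 Fz 6.3 open 0.0214 j6 -120.0 zyaw 74.02
```

{"name": "move_arm", "arguments": {
  "commands": [
    [[0,1.03,-0.48,0],[0,1.09,-0.29,0],[0,0,0,0],[0,0,0,0],[0,0,0,0]]
  ]
}}

```text
clock: 23.35
tool_pos: [0.5135, -0.0704, 0.1688]
orientation: [-175.9, 89.9, -101.9]
force: [0.5, -6.9, 8.1]
opening: 0.0214
```

```bash
python3 -c "
from h import *
state()"
```

```text
t 23.35 th -95.2 r 0.0657 z 0.1688 Frad 6.9 Fback 1.1 Fz 8.1 open 0.0214 j6 -120.0 zyaw 74.02
```

{"name": "move_arm", "arguments": {
  "commands": [
    [[0,1.13,-0.13,0],[0,1.13,0.07,0],[0,0,0,0],[0,0,0,0],[0,0,0,0]]
  ]
}}

```text
clock: 23.85
tool_pos: [0.4911, -0.0644, 0.1687]
orientation: [155.1, 89.9, -130.9]
force: [-0.9, -4.7, 8.3]
opening: 0.0211
```

```bash
python3 -c "
from h import *
state()"
```

```text
t 23.85 th -115.5 r 0.0658 z 0.1687 Frad 4.7 Fback 1.2 Fz 8.3 open 0.0211 j6 -121.0 zyaw 74.02
```

820° wound.

{"name": "move_arm", "arguments": {
  "commands": [
    [[0,1.09,0.29,0],[0,1.03,0.48,0],[0,0,0,0],[0,0,0,0],[0,0,0,0]]
  ]
}}

```text
clock: 24.35
tool_pos: [0.4724, -0.051, 0.1685]
orientation: [138.3, 89.9, -147.6]
force: [-3.1, -4.0, 10.5]
opening: 0.0213
```

```bash
python3 -c "
from h import *
state()"
```

```text
t 24.35 th -135.7 r 0.0658 z 0.1685 Frad 5.0 Fback 0.7 Fz 10.5 open 0.0213 j6 -124.0 zyaw 74.02
```

{"name": "move_arm", "arguments": {
  "commands": [
    [[-0.04,0.93,0.65,0],[0,0.8,0.8,0],[0,0,0,0],[0,0,0,0],[0,0,0,0]]
  ]
}}

```text
clock: 24.85
tool_pos: [0.4597, -0.032, 0.1686]
orientation: [126.0, 89.9, -159.9]
force: [-2.9, -1.0, 7.8]
opening: 0.0217
```

```bash
python3 -c "
from h import *
state()"
```

```text
t 24.85 th -155.8 r 0.0656 z 0.1686 Frad 3.0 Fback -0.2 Fz 7.8 open 0.0217 j6 -127.0 zyaw 74.02
```

{"name": "move_arm", "arguments": {
  "commands": [
    [[0,0.65,0.93,0],[0,0.48,1.03,0],[0,0,0,0],[0,0,0,0],[0,0,0,0]]
  ]
}}

```text
clock: 25.35
tool_pos: [0.4542, -0.0098, 0.1685]
orientation: [121.6, 89.9, -164.3]
force: [-2.8, -0.5, 9.6]
opening: 0.0214
```

```bash
python3 -c "
from h import *
state()"
```

```text
t 25.35 th -175.8 r 0.0655 z 0.1685 Frad 2.8 Fback 0.3 Fz 9.6 open 0.0214 j6 -130.0 zyaw 74.01
```

880° wound.

{"name": "move_arm", "arguments": {
  "commands": [
    [[0,0.29,1.09,0],[0,0.1,1.13,0],[0,0,0,0],[0,0,0,0],[0,0,0,0]]
  ]
}}

```text
clock: 25.85
tool_pos: [0.4568, 0.0128, 0.1685]
orientation: [117.8, 89.9, -168.2]
force: [-2.3, 0.8, 7.2]
opening: 0.0214
```

```bash
python3 -c "
from h import *
state()"
```

```text
t 25.85 th 164.2 r 0.0652 z 0.1685 Frad 2.5 Fback -0.2 Fz 7.2 open 0.0214 j6 -132.0 zyaw 74.02
```

{"name": "move_arm", "arguments": {
  "commands": [
    [[0,-0.1,1.13,0],[0,-0.29,1.09,0],[0,0,0,0],[0,0,0,0],[0,0,0,0]]
  ]
}}

```text
clock: 26.35
tool_pos: [0.4666, 0.033, 0.1685]
orientation: [123.9, 89.9, -162.0]
force: [-2.1, 0.1, 7.0]
opening: 0.0213
```

```bash
python3 -c "
from h import *
state()"
```

```text
t 26.35 th 144.3 r 0.0651 z 0.1685 Frad 1.8 Fback 1.1 Fz 7.0 open 0.0213 j6 -134.0 zyaw 74.02
```

{"name": "move_arm", "arguments": {
  "commands": [
    [[0,-0.48,1.03,0],[0,-0.65,0.93,0],[0,0,0,0],[0,0,0,0],[0,0,0,0]]
  ]
}}

```text
clock: 26.85
tool_pos: [0.481, 0.0475, 0.1681]
orientation: [130.9, 89.6, -155.1]
force: [-8.4, -1.4, 11.9]
opening: 0.0214
```

```bash
python3 -c "
from h import *
state(); arc(-16-240,[5]*4)"
```

```text
t 26.85 th 126.2 r 0.0651 z 0.1681 Frad 3.8 Fback 7.6 Fz 11.9 open 0.0214 j6 -135.0 zyaw 74.0
[[0, -0.5, 0.26, 0], [0, -0.52, 0.22, 0], [0, -0.54, 0.17, 0], [0, -0.55, 0.12, 0]]
```

With the crank held still, push-back is 7.6 N, inside the 5–10 N window, so the plate is on the board. I'll hold for one more reading, ease back about 5° within the spring, let go and lift.

{"name": "move_arm", "arguments": {
  "commands": [
    [[0,0,0,0],[0,0,0,0],[-0.05,0.15,-0.24,0],[0,0.15,-0.24,0],[0,0,0,0]]
  ]
}}

```text
clock: 27.35
tool_pos: [0.4766, 0.0437, 0.1684]
orientation: [127.6, 89.6, -158.4]
force: [-7.4, -2.0, 9.7]
opening: 0.021
```

```bash
python3 -c "
from h import *
state()"
```

```text
t 27.35 th 131.4 r 0.0649 z 0.1684 Frad 3.3 Fback 6.9 Fz 9.7 open 0.021 j6 -135.0 zyaw 73.98
```

{"name": "move_arm", "arguments": {
  "commands": [
    [[0,0,0,0],[0,0,0,0],[0,0,0,0],[0,0,0,0],[0,0,0,0],[0,0,0,0]]
  ],
  "jaw": 4
}}

```text
clock: 27.95
tool_pos: [0.4788, 0.0446, 0.1688]
orientation: [122.7, 89.9, -163.3]
force: [-0.9, -3.6, -0.4]
opening: 0.0398
```

{"name": "move_arm", "arguments": {
  "commands": [
    [[-0.5,0,0,0],[-1.5,0,0,0],[-2,0,0,0],[-2,0,0,0],[-2,0,0,0],[-3,0,0,0],[0,0,0,0],[0,0,0,0]]
  ]
}}

```text
clock: 28.75
tool_pos: [0.4799, 0.0456, 0.2803]
orientation: [-35.3, 89.8, 38.7]
force: [0.2, 0.6, -0.3]
opening: 0.0401
```

```bash
python3 -c "
from h import *
state()
T,o=pose()
im,d=snapshot('wrist'); s,_=snapshot('side')
u,v=wproj(T,[*C0,.187]); cv2.circle(im,(int(u),int(v)),2,(255,255,0),-1)
s=cv2.resize(s[160:270,220:360],(535,420),interpolation=cv2.INTER_CUBIC); w=cv2.resize(im,(265,199))
p=np.zeros((420,800,3),np.uint8); p[:,:535]=s; p[:199,535:]=w; 
u,v=int(u),int(v); q=cv2.resize(im[max(v-60,0):v+60,max(u-70,0):u+70],(265,220)); p[200:420,535:]=q
cv2.imwrite('pics/f.png',p[:,:,::-1]); print(u,v)"
```

```text
t 28.75 th 128.1 r 0.0643 z 0.2803 Frad 0.3 Fback -0.6 Fz -0.3 open 0.0401 j6 -135.0 zyaw 74.02
237 270
```

View pics/f.png

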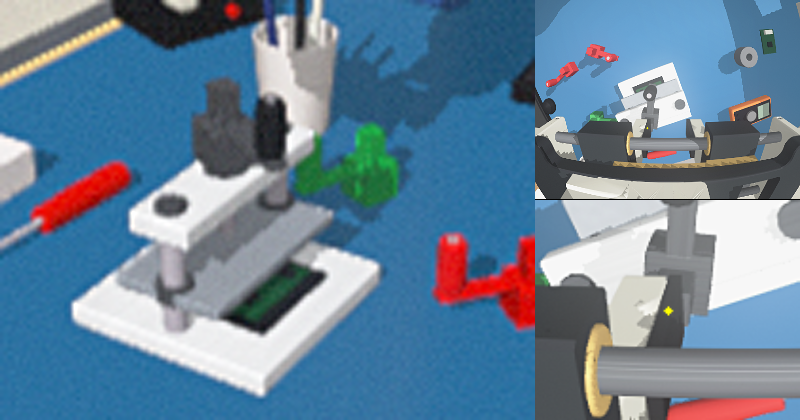

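The wrist crop's predicted boss point does not sit on the boss, so I'll clear the arm sideways and check the crank's pose with the depth cameras.

{"name": "move_arm", "arguments": {
  "commands": [
    [[-2,0,2,0],[-2,1,4,0],[0,1,4,0],[0,1,4,0],[0,1,4,0],[0,1,4,0],[0,0,2,0],[0,0,0,0]]
  ]
}}

```text
clock: 29.65
tool_pos: [0.4973, 0.2914, 0.3173]
orientation: [149.1, 89.8, -136.7]
force: [0.3, -0.5, -0.8]
opening: 0.0397
```

Run:
```python
from h import *
out=[]
for n in ["top","side"]:
    im,d=snapshot(n); P=cloud(n,d); np.savez(n+"2.npz",im=im,d=d)
    c=calibration(n);K=np.array(c["mtx"]);q=np.linalg.inv(np.array(c["T"]))@np.array([.5195,-.005,.15,1]); u=int(K[0,2]+K[0,0]*q[0]/-q[2]); v=int(K[1,2]+K[1,1]*q[1]/q[2]); print(n,u,v)
    out.append(cv2.resize(im[v-50:v+65,u-50:u+50],(400,460),interpolation=cv2.INTER_CUBIC))
    Q=P[v-60:v+60,u-60:u+60].reshape(-1,3); Q=Q[(abs(Q[:,0]-.52)<.1)&(abs(Q[:,1]+.005)<.1)]
    for lo,hi in [(.13,.15),(.15,.163),(.17,.185),(.183,.195),(.195,.25)]:
        m=Q[(Q[:,2]>lo)&(Q[:,2]<hi)]
        if len(m): print(lo,hi,len(m),np.median(m,axis=0).round(4),np.ptp(m,axis=0).round(3))
cv2.imwrite("pics/g.png",np.hstack(out)[:,:,::-1])
```

```text
top 282 215
0.13 0.15 18 [ 0.5064 -0.0127  0.1407] [0.03  0.042 0.018]
0.15 0.163 213 [0.5051 0.001  0.1587] [0.093 0.055 0.011]
0.17 0.185 22 [ 0.5111 -0.0032  0.1789] [0.081 0.04  0.014]
0.183 0.195 61 [ 0.5175 -0.0068  0.1882] [0.079 0.042 0.01 ]
0.195 0.25 67 [0.4587 0.0178 0.2007] [0.019 0.019 0.011]
side 277 193
0.13 0.15 82 [0.5091 0.0088 0.139 ] [0.043 0.029 0.019]
0.15 0.163 140 [0.5029 0.0103 0.1598] [0.094 0.05  0.013]
0.17 0.185 89 [0.5066 0.0062 0.1769] [0.082 0.043 0.015]
0.183 0.195 72 [0.4635 0.0177 0.1885] [0.08  0.044 0.012]
0.195 0.25 42 [0.455  0.0243 0.2017] [0.021 0.02  0.009]
```

View pics/g.png

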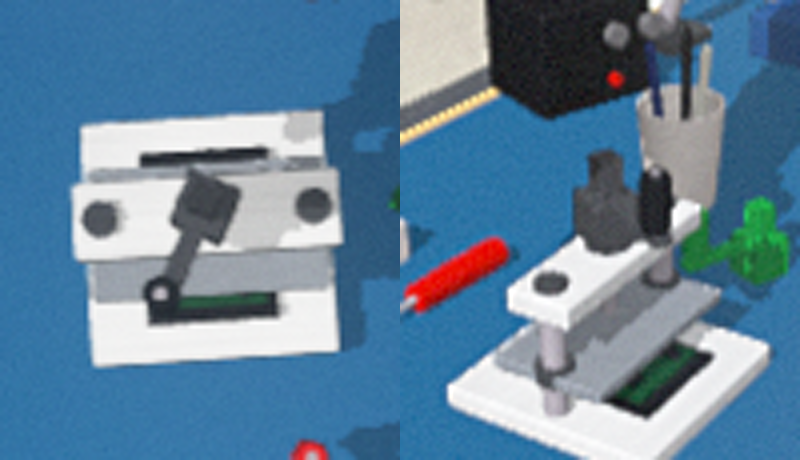

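The crank is fully home and upright, with its boss top at 0.187 and knob top at 0.201. It swung back to about 155°, roughly 30° when released. Part of that is socket play, but the shaft may also have been unwound a little. I'll regrip the knob, reseat the plate to 5–10 N, and ease off to near zero force before letting go.

Run:
```python
from h import *
for n in ["top","side"]:
    b=np.load(n+".npz"); 
    A=cloud(n,b["d"]); B=cloud(n,np.load(n+"2.npz")["d"])
    for lo,hi in [(-.075,-.02),(-.02,.05)]:
      r=[]
      for P,zl,zh in ((A,.06,.09),(B,.04,.07)):
        m=(P[...,0]>.46)&(P[...,0]<.487)&(P[...,1]>lo)&(P[...,1]<hi)&(P[...,2]>zl)&(P[...,2]<zh)
        r+= [m.sum(),np.median(P[m][:,2]).round(4) if m.any() else None]
      print(n,r)
plan([.4603,.0215,.26],74); plan([.4603,.0215,.168],74)
```

```text
top [np.int64(93), np.float64(0.0736), np.int64(87), np.float64(0.0545)]
top [np.int64(163), np.float64(0.0736), np.int64(92), np.float64(0.0548)]
side [np.int64(60), np.float64(0.0751), np.int64(57), np.float64(0.0557)]
side [np.int64(109), np.float64(0.0752), np.int64(112), np.float64(0.0558)]
spin options rad [np.float64(0.001), np.float64(-3.141)] j6 -155.6
zyaw 74.03 tool shift cm before spin [  5.86  -3.82 -26.73] after spin [  5.86  -3.84 -26.73]
spin options rad [np.float64(0.001), np.float64(-3.141)] j6 -155.6
zyaw 74.03 tool shift cm before spin [ 15.06  -3.83 -26.72] after spin [ 15.06  -3.85 -26.71]
```

{"name": "move_arm", "arguments": {
  "commands": [
    [[0,-0.6,-3.5,0],[0,-0.6,-4.2,0],[0,-0.6,-4.2,0],[0,-0.6,-4.2,0],[1.5,-0.6,-4.2,0],[2,-0.6,-4,0],[2,-0.2,-2.4,0],[0,0,0,0]]
  ],
  "jaw": 5
}}

```text
clock: 30.55
tool_pos: [0.4573, 0.0182, 0.2621]
orientation: [117.6, 89.8, -168.6]
force: [0.0, -0.2, 1.0]
opening: 0.0501
```

Run:
```python
from h import *
T,o=pose(); im,d=snapshot("wrist"); np.savez("w6.npz",im=im,d=d,T=T)
# knob / boss top localisation from wrist depth (equidistant rays)
c=calibration("wrist"); K=np.array(c["mtx"]); C=T@np.array(c["tool_from_camera"])
v,u=np.mgrid[0:420,0:560]; x=(u-K[0,2])/K[0,0]; y=(v-K[1,2])/K[1,1]; a=np.hypot(x,y)+1e-9; t=np.tan(a)/a
P=np.stack([x*t*d,-y*t*d,-d],-1)@C[:3,:3].T+C[:3,3]; ok=(d>0)&(a<1.2)
for n,lo,hi,cx,cy in [("knob",.195,.207,.4603,.0215),("boss",.182,.192,.5195,-.005)]:
    m=ok&(P[...,2]>lo)&(P[...,2]<hi)&(np.hypot(P[...,0]-cx,P[...,1]-cy)<.025); Q=P[m]; print(n,len(Q),Q.mean(0).round(4),np.ptp(Q,axis=0).round(3))
plan([.4603,.0215,.168],74)
```

```text
knob 653 [0.4562 0.0205 0.2002] [0.021 0.021 0.008]
boss 162 [ 0.5112 -0.002   0.1858] [0.01  0.018 0.006]
spin options rad [np.float64(-0.004), np.float64(3.138)] j6 -133.3
zyaw 73.79 tool shift cm before spin [ 9.56 -0.1   0.25] after spin [ 9.56 -0.11  0.25]
```

{"name": "move_arm", "arguments": {
  "commands": [
    [[2,-0.1,0.15,0],[3,0,0,0],[3,0,0,0],[1,0,0,0],[0.4,0,0,0],[0,0,0,0]]
  ]
}}

```text
clock: 31.2
tool_pos: [0.4622, 0.0235, 0.171]
orientation: [-76.9, 90.0, -2.9]
force: [-0.0, -0.3, -0.6]
opening: 0.0502
```

{"name": "move_arm", "arguments": {
  "commands": [
    [[0,0,0,0],[0,0,0,0],[0,0,0,0],[0,0,0,0],[0,0,0,0],[0,0,0,0],[0,0,0,0]]
  ],
  "jaw": 1.5
}}

```text
clock: 31.9
tool_pos: [0.4617, 0.0233, 0.1705]
orientation: [-61.1, 90.0, 13.0]
force: [-1.7, -0.1, 3.1]
opening: 0.0214
```

```bash
python3 -c "
from h import *
state(); arc(158,[8]*5)"
```

```text
t 31.9 th 154.0 r 0.0644 z 0.1705 Frad 1.5 Fback 0.9 Fz 3.1 open 0.0214 j6 -133.0 zyaw 74.01
[[0, -0.16, 0.89, 0], [0, -0.28, 0.86, 0], [0, -0.4, 0.82, 0], [0, -0.51, 0.75, 0], [0, -0.61, 0.67, 0]]
```

{"name": "move_arm", "arguments": {
  "commands": [
    [[0,-0.22,0.87,0],[0,-0.34,0.84,0],[0,0,0,0],[0,0,0,0],[0,0,0,0]]
  ]
}}

```text
clock: 32.4
tool_pos: [0.4716, 0.0378, 0.1701]
orientation: [162.5, 89.9, -123.5]
force: [-0.7, -5.6, 2.1]
opening: 0.0211
```

```bash
python3 -c "
from h import *
state(); arc(138,[6]*4)"
```

```text
t 32.4 th 138.2 r 0.0642 z 0.1701 Frad -3.2 Fback 4.7 Fz 2.1 open 0.0211 j6 -135.0 zyaw 74.02
[[0, -0.33, 0.6, 0], [0, -0.39, 0.56, 0], [0, -0.45, 0.51, 0], [0, -0.5, 0.46, 0]]
```

{"name": "move_arm", "arguments": {
  "commands": [
    [[0,-0.36,0.58,0],[0,0,0,0],[0,0,0,0],[0,0,0,0]]
  ]
}}

```text
clock: 32.8
tool_pos: [0.4757, 0.042, 0.17]
orientation: [139.3, 89.8, -146.7]
force: [-3.6, -4.2, 5.3]
opening: 0.0212
```

```bash
python3 -c "
from h import *
state()"
```

```text
t 32.8 th 133.0 r 0.0642 z 0.17 Frad -0.6 Fback 5.5 Fz 5.3 open 0.0212 j6 -135.0 zyaw 74.01
```

{"name": "move_arm", "arguments": {
  "commands": [
    [[0,-0.45,0.51,0],[0,0,0,0],[0,0,0,0],[0,0,0,0]]
  ]
}}

```text
clock: 33.2
tool_pos: [0.4805, 0.0457, 0.17]
orientation: [124.7, 89.8, -161.3]
force: [-8.3, -1.9, 9.6]
opening: 0.0212
```

```bash
python3 -c "
from h import *
state()"
```

```text
t 33.2 th 127.6 r 0.064 z 0.17 Frad 3.5 Fback 7.8 Fz 9.6 open 0.0212 j6 -135.0 zyaw 74.0
```

7.8 N at the same crank angle as before, so the plate is seated. I'll ease back until the force is near zero.

{"name": "move_arm", "arguments": {
  "commands": [
    [[0,0.45,-0.51,0],[0,0.36,-0.58,0],[0,0,0,0],[0,0,0,0]]
  ]
}}

```text
clock: 33.6
tool_pos: [0.4712, 0.0374, 0.1701]
orientation: [159.1, 89.9, -126.9]
force: [-1.0, -5.9, 1.4]
opening: 0.0214
```

```bash
python3 -c "
from h import *
state()"
```

```text
t 33.6 th 138.7 r 0.0642 z 0.1701 Frad -3.2 Fback 5.1 Fz 1.4 open 0.0214 j6 -135.0 zyaw 74.0
```

{"name": "move_arm", "arguments": {
  "commands": [
    [[0,0.3,-0.84,0],[0,0,0,0],[0,0,0,0],[0,0,0,0]]
  ]
}}

```text
clock: 34.0
tool_pos: [0.4666, 0.031, 0.1703]
orientation: [-19.2, 90.0, 54.8]
force: [-1.0, -1.6, 2.5]
opening: 0.021
```

```bash
python3 -c "
from h import *
state()"
```

```text
t 34.0 th 145.8 r 0.064 z 0.1703 Frad -0.1 Fback 1.8 Fz 2.5 open 0.021 j6 -134.0 zyaw 74.0
```

The unloading curve matches the loading curve, so the screw stayed put. With 1.8 N left, I'll let go and lift.

{"name": "move_arm", "arguments": {
  "commands": [
    [[0,0,0,0],[0,0,0,0],[0,0,0,0],[0,0,0,0],[0,0,0,0],[0,0,0,0]]
  ],
  "jaw": 5
}}

```text
clock: 34.6
tool_pos: [0.4665, 0.031, 0.1702]
orientation: [20.7, 90.0, 94.7]
force: [-1.0, -0.1, 0.5]
opening: 0.0494
```

{"name": "move_arm", "arguments": {
  "commands": [
    [[-0.5,0,0,0],[-1.5,0,0,0],[-3,0,0,0],[-3,0,0,0],[-3,0,0,0],[-2,0,2,0],[0,0,4,0],[0,0,4,0]]
  ]
}}

```text
clock: 35.4
tool_pos: [0.4946, 0.1279, 0.302]
orientation: [-39.4, 89.8, 34.5]
force: [-0.3, -0.6, -0.3]
opening: 0.0497
```

{"name": "move_arm", "arguments": {
  "commands": [
    [[0,1,4,0],[0,1,4,0],[0,1,4,0],[0,1,2,0],[0,0,0,0],[0,0,0,0]]
  ]
}}

```text
clock: 36.0
tool_pos: [0.494, 0.2729, 0.3002]
orientation: [161.6, 90.0, -124.3]
force: [-0.5, -0.8, -0.2]
opening: 0.0498
```

Run:
```python
from h import *
state()
for n in ["top","side"]:
    S=[snapshot(n) for _ in range(4)]; P=cloud(n,np.median([s[1] for s in S],0)); B0=cloud(n,np.load(n+".npz")["d"])
    x,y,z=P[...,0],P[...,1],P[...,2]
    for nm,m in dict(knob=(z>.195)&(z<.21)&(np.hypot(x-.52,y)<.09),boss=(z>.183)&(z<.193)&(np.hypot(x-.519,y+.006)<.018)).items():
        print(n,nm,m.sum(),P[m].mean(0).round(4))
    m=(x>.46)&(x<.487)&(y>-.075)&(y<.05)&(z>.04)&(z<.07)
    print(n,"plate",np.median(z[m]).round(4))
```

```text
t 36.0 th 95.2 r 0.2791 z 0.3002 Frad -0.7 Fback 0.5 Fz -0.2 open 0.0498 j6 -155.0 zyaw 74.07
top knob 65 [0.462  0.025  0.2005]
top boss 58 [ 0.5185 -0.0076  0.1869]
top plate 0.0548
side knob 46 [0.46   0.0306 0.2006]
side boss 36 [ 0.5164 -0.0029  0.1874]
side plate 0.0561
```

```bash
python3 -c "
from h import *
print(close_job())"
```

```text
the job is handed in; nothing more can be done
None
```

I fitted the crank fully home on the shaft and wound it clockwise about 2.6 turns until it firmed up at the board. I then let go, left the crank on the shaft and handed the job in at about 36 s. There was no verdict.

- **Seating the plate:** I held the crank still and read 7.6 N of push-back. On release it swung back about 30°, more than I expected, so I regripped it. It read 7.8 N at about the same crank angle. Easing off retraced the loading readings where I compared them (about 5 N at 138°), so the screw had stayed put. I let go the second time with only 1.8 N left.
- **Crank:** It stands home and let go on the shaft. The boss top is at 0.187 m and the knob top at 0.2005 m, both as expected for fully home.
- **Plate travel:** Camera depth gave about 18.8 mm (top) and 19.1 mm (side) from the starting height, which is only accurate to a few tenths of a millimetre. That can't settle the 19.1 mm limit by itself; the push-back readings are the stronger evidence.
- **What went wrong:** My first grasp closed too late and I lifted without the crank. A wrist picture showed the crank had not moved.
- **Bystanders:** I touched none of them and saw none displaced in the pictures, but I did not measure their final positions.

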